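# Hold the incubator lid just below its balance point

## Task

On the lab bench, free the lid of the white dish incubator by pressing the trip pedal at its side fully down, take the lid by its bar handle and raise it a little past its balance point, but never let it swing right open to its stop. Then ease it back to just below the balance point, at about 60 degrees open where it would fall shut by itself, and finish while holding it still there in the gripper: do not let go, a colleague is looking at the dishes inside. Leave the other things on the bench where they are.

Things in the scene. Friction and masses are not known exactly. Their poses are not given: they have to be found in the camera images.
- incubator: White box with grey lid, fixed to the bench: 190 mm deep (x), 220 wide (y), walls to 85 mm; shut lid at 87 to 103 mm, its crown (150 x 180 mm, 20 to 170 mm in front of the hinge) to 128 mm. Origin: on the bench under the box's centre; x points from its front (handle) to its hinge, y left seen from the front, z up. Turned up to 0.3 rad about z.
- lid (a joint): Lid opening, rad: 0 shut, 0.02 while caught, 1.75 at the stop. Caught until the pedal is pressed down; then a sprung pin pops it ajar to 0.12 in about 0.5 s, and the catch stays clear when the pedal returns. Balance point 1.175 (67 deg): below it the lid falls shut by itself, above it swings open. Hinge nearly frictionless; moving it by the handle takes under 2 N.
- hinge (a point): Middle of the lid's hinge line, along the incubator's y axis at the box's far top edge: 95 mm in the incubator's x from its origin, 95 mm above the bench. Does not move as the lid turns; axes as the incubator's.
- handle (a point): Middle of the lid's bar handle: round steel bar, 12 mm diameter, 120 mm long, parallel to the hinge, 42 mm in front of the lid's front edge on an arm at each end (60 mm either side). At lid opening a it lies 240*cos(a) mm in front of the hinge line and 240*sin(a) mm above it. The bar can turn between the fingers, so the gripper may keep pointing down as the lid rises.
- pedal (a joint): Angle of the trip pedal at the incubator's right side (-y), rad: 0 up at rest, 0.26 fully down at its stop. Sprung, returns by itself; at the pad it takes about 4 N at the start and 9 N at the end of the stroke.
- pedal_pad (a point): Middle of the top face of the pedal's black rubber pad (45 mm in x, 50 mm in y). At rest 125 mm in front of the incubator's origin, 180 mm to its right (-y), 50 mm above the bench. Fully pressed it is about 18 mm lower, having turned about a pin along y, 70 mm behind it and 40 mm above the bench.
- spirit_lamp: Glass spirit lamp, 84 mm diameter and 72 mm high, loose; bystander. Origin: centre of its underside.
- dish: Closed clear Petri dish, 90 mm diameter and 17 mm high, loose; bystander. Origin: centre of its underside.
- stapler: Stapler, black base and green top, 120 x 32 x 48 mm, loose; bystander. Origin: centre of its underside, x along its length.

How it is judged:
By the outcome, as a careful person would: the job done as asked, in the order asked, and still so for the second after the job is handed in, while the arm keeps its last pose, push and grip.
It also fails if it takes over 46 s, if anything falls off the work surface, if the arm or the gripper's body presses on something with over 40 N, if the wrist force passes 120 N, or if a joint passes its speed limit or range.

## Robot

A 6-joint arm with a two-finger parallel gripper is mounted at the origin on the work surface. World frame = base frame: x ahead of the robot, y to its left, z up, the work surface at z = 0. Lengths are in mm, angles in rad, forces in N, time in s.
With the tool pointing down it reaches from about 300 to 775 mm from the base axis. Payload 14.6 kg.
Tool frame: the origin (TCP) lies on the mounting face of the last link; the fingertips stand 199 mm ahead of it and the grasp point (between the pads) lies grasp_offset ahead of it (grasp_offset is the distance from the TCP to the grasp point, in mm); z points along the fingers, y is the line along which they close (so a half turn about z gives the same grasp; the last joint's range is limited). The gripper opens to 94 mm and grips with 3 to 60 N. Pads are 16 mm wide; open, the fingers measure 119 mm over their backs; the gripper's body (75 mm by 177 mm) begins 78 mm behind the grasp point.
Start: joints at [-1.183, 0.3, 1.521, -0, 1.321, -0.067], TCP at [241.598, -494.086, 404.646] pointing down, gripper open.
Joint ranges: [-3.03, 3.03], [-0.79, 2.21], [0.23, 2.52], [-1.04, 4.18], [0, 3.07], [-2.55, 2.55]. Speed limits (rad/s): [2.22, 2.22, 2.57, 3.14, 3.14, 3.14].

## Interface

Orientations are given as a rotation vector (axis times angle).
In Python, from workcell import state, snapshot, close_job, look_for, silhouettes, place_of, grasp_offset gives the robot as it stands. The module is installed in compiled form; this text tells all that it offers.
- The arm moves only by the tool drive_tool, never from a script. Its argument "commands" is a list of rows, each a list of 3 entries, a list of its own where there are three numbers: the turn, a rotation vector about the tool's x, y, z in degrees, then the shift along the tool's x, y, z in cm, then the finger opening in cm, from 0 to 9.4. A call has 1 to 20 rows; each row is the pose to reach, as a shift and turn from the pose commanded when the call began, along the tool's axes at that moment; what a row does not reach only later rows make up. A row lasts 1/10 s, in which the tool goes at most 50 mm and 8.59 degrees, less where a joint would pass 70% of its speed; a pose out of reach is approached as far as the arm can. A call with a gripper value outside its range is refused whole. The fingers move at their own pace and stop on an object; "squeeze" is the grip in N (left out, the last holds). Time passes only in rows, so rows that repeat a pose let the fingers close. It gives the time, the measured TCP pose, the force, the opening and the grip force at its end, in the units of the state.
- state(): the state, without advancing time (a new reading comes with each control period).
- snapshot(name): name is "scene" or "top" or "wrist"; returns a dict with "image" (400x640x3 uint8, red, green, blue), "intrinsics" (3x3 intrinsics, pixels), "R" (3x3) and "t" (3): a world point X has camera coordinates R X + t. Camera axes: x right, y down, z forward; pixel columns grow to the right and rows downward; lengths in mm; the calibration is good to about 2 mm. A picture is of the moment at which its call begins. There is no depth.
- close_job(): hands the job in; it is judged then, once.
Trained networks look in a picture, given as the dict that the camera call returned (one of the last four; its "shot" number tells which), for a name from the list of things; names that differ only in an ending like _2 or _b are one class to them, and where a whole thing is asked for, a point or a joint stands for the part that bears it (a point fixed in the world has none). Each returns a list of dicts, best first, with "confidence" (0 to 1); they miss things now and then, are a little off and sometimes report something else, mostly with a low value. They report only what shows in the picture. A call takes as long as a camera call.
- look_for(picture, thing): "point" ([column, row] as shares, 0 to 1, of the picture: columns of its width, rows of its height, amid what is visible of it).
- silhouettes(picture, thing): "pixels" (400x640 bool, what is visible of it) and "point" ([column, row] as shares, 0 to 1, of the picture: columns of its width, rows of its height, amid what is visible of it).
- place_of(picture, thing): "point" ([column, row] as shares, 0 to 1, of the picture: columns of its width, rows of its height: a listed point, or the origin of a listed thing).
The state is a dict: "t": time; "joints": joint angles; "qd": joint speeds; "joint_efforts": joint torques, N m; "eef_pos": TCP position; "tool_rot": TCP orientation; "ft_force": force on the tool from outside, world axes, zero at the start; "torque": the same for the moment, N m; "gripper_width": finger opening in mm; "grasp_force": force on a finger pad.
Only numpy, scipy, OpenCV 4.12 (cv2) and the standard library are available. Lean on these libraries where they do the work, as an engineer would, in place of code of your own. Each camera call takes 0.05 s, during which the arm holds its last target. There are 200 camera calls.

## Working session

There is one attempt and no reset: what is moved stays moved. The work goes in short steps, Python scripts to look and compute and a tool call to move; the robot and the scene stay as the last step left them, time stands still between calls to the robot, and variables do not carry over. Pictures are saved under pics/ and viewed, at most 10 in all, crops included, and the job is handed in when it is done.

Besides the shell and the picture viewer there is one more tool, called after "Call:" as name(argument=value, ...), one argument or row to a line, values as JSON. drive_tool: Moves the arm, as the interface text tells. Its arguments: {"type":"object","properties":{"commands":{"type":"array"},"squeeze":{"type":"number"}},"required":["commands"]}

```bash
mkdir -p pics
cat > h.py <<'E'
import numpy as np, cv2
from workcell import *
from scipy.spatial.transform import Rotation as Ro
def px(p,s): return np.array([p[0]*640,p[1]*400])
def tri(obs): # list of (shot, pixel)
    A=[];b=[]
    for s,u in obs:
        P=np.array(s["intrinsics"])@np.c_[np.array(s["R"]),np.array(s["t"])]
        for i in (0,1):
            r=P[i]-u[i]*P[2]; n=np.linalg.norm(r[:3]); A.append(r[:3]/n); b.append(-r[3]/n)
    X,res,_,_=np.linalg.lstsq(np.array(A),np.array(b),rcond=None); return X
def proj(s,X):
    c=np.array(s["R"])@X+np.array(s["t"]); u=np.array(s["intrinsics"])@c; return u[:2]/u[2]
def onz(s,u,z):
    R=np.array(s["R"]);c=-R.T@np.array(s["t"]);d=R.T@np.linalg.inv(s["intrinsics"])@np.r_[u,1]
    return c+d*(z-c[2])/d[2]
E
python3 - <<'E'
from h import *
st=state(); print(st, grasp_offset if not callable(grasp_offset) else grasp_offset())
S={n:snapshot(n) for n in("scene","top","wrist")}
cv2.imwrite("pics/a.png",np.vstack([S["scene"]["image"],S["top"]["image"]])[::1,:,::-1][:, :])
im=np.vstack([S["scene"]["image"],S["top"]["image"]])[:,:,::-1]
cv2.imwrite("pics/a.png",cv2.resize(im,(480,600),interpolation=cv2.INTER_AREA))
for th in("incubator","hinge","handle","pedal_pad","spirit_lamp","dish","stapler"):
    o=[]
    for n,s in S.items():
        r=place_of(s,th)
        for q in r[:2]: print(th,n,px(q["point"],s).round(1),round(q["confidence"],2))
        if r and n!="wrist" and r[0]["confidence"]>.4:o.append((s,px(r[0]["point"],s)))
    if len(o)>1:
        X=tri(o); print("  ->",X.round(1),[ (proj(s,X)-u).round(1) for s,u in o])
E
```

```text
{'t': 0.0, 'joints': array([-1.18259607e+00,  3.00517128e-01,  1.52160513e+00, -3.86353132e-06,
        1.32071141e+00, -6.66008809e-02]), 'qd': array([-0.0004283 , -0.00047517, -0.00089136, -0.00119631, -0.00121593,
       -0.00133588]), 'joint_efforts': array([ 2.17616471e-03, -5.31791389e+01, -3.52732801e+01,  7.08642486e-02,
        2.43728334e-02, -1.34745628e-04]), 'eef_pos': array([ 241.59114974, -494.06497117,  404.05076313]), 'tool_rot': array([-3.05952137e+00, -7.07984226e-01,  3.17789285e-04]), 'ft_force': array([ 0.06066168, -0.39018905,  0.25353646]), 'torque': array([ 0.00672869, -0.01178314, -0.01980644]), 'grasp_force': 0.0, 'gripper_width': 93.97846904670797} 180.4
incubator scene [343.  234.5] 0.89
incubator top [301.7 193.5] 0.57
  -> [591.3  35.3 -11.7] [array([-0.8,  0.1]), array([-0.7, -0.1])]
hinge scene [360.  226.6] 0.65
hinge top [288.1 161. ] 0.93
  -> [676.3  62.5  87.6] [array([ 1.6, -0.2]), array([1.3, 0.2])]
handle scene [318.3 170.5] 0.82
handle top [312.1 242.7] 0.76
  -> [ 4.420e+02 -4.000e-01  1.009e+02] [array([-0.2,  0. ]), array([-0.2, -0. ])]
pedal_pad scene [260.7 202.7] 0.8
pedal_pad top [370.2 219.8] 0.56
  -> [ 504.8 -169.    64.3] [array([-0.1, -0. ]), array([-0.1, -0. ])]
spirit_lamp scene [489.7 226.7] 0.77
spirit_lamp top [175.3 170.8] 0.88
  -> [664.5 421.8  10.4] [array([ 0.8, -0.2]), array([0.7, 0.2])]
dish scene [164.8 263.6] 0.69
dish top [445.6 181.6] 0.56
  -> [ 620.5 -417.     2.5] [array([2.1, 0.3]), array([ 1.7, -0. ])]
stapler scene [455.6 184.7] 0.59
stapler top [177.2 236.5] 0.71
  -> [461.5 415.6   1.8] [array([ 0.6, -0.1]), array([0.6, 0.1])]
```

View pics/a.png

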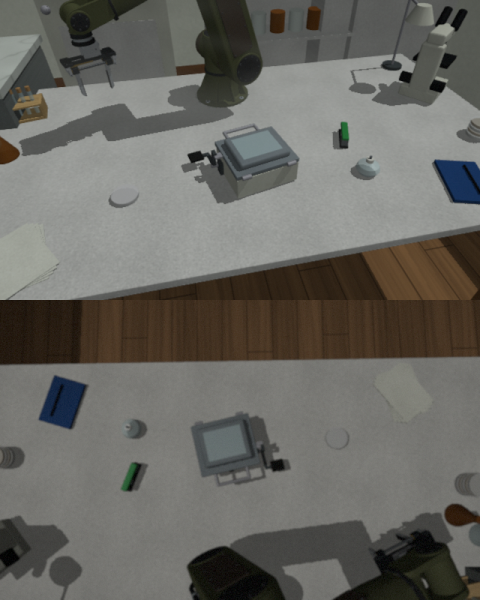

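The picture shows the incubator amid the bench: handle towards the robot (top image about 240,480 in the view), and the black pad to its right (278,465). The lamp, stapler and dish are well clear. Next I fit one rigid pose to all the points.

```bash
cat >> h.py <<'E'
from scipy.optimize import least_squares
LOC={"incubator":(0,0,0),"hinge":(95,0,95),"handle":(-144.9,0,99.8),"pedal_pad":(-125,-180,50)}
def world(p,l): 
    c,s=np.cos(p[2]),np.sin(p[2]); l=np.array(l,float); return np.array([p[0]+c*l[0]-s*l[1],p[1]+s*l[0]+c*l[1],l[2]])
def fit(obs):
    f=lambda p:np.concatenate([proj(s,world(p,LOC[n]))-u for n,s,u in obs])
    r=least_squares(f,[585,36,.26],loss="soft_l1",x_scale=[10,10,.05]); return r.x,f(r.x).reshape(-1,2)
def delta(st,target,yaw): # target TCP world, yaw of tool y (deg): rows' turn (deg) & shift (cm)
    R=Ro.from_rotvec(st["tool_rot"]); y=np.radians(yaw)
    Y=np.array([np.cos(y),np.sin(y),0]);Z=np.array([0,0,-1.]);T=Ro.from_matrix(np.c_[np.cross(Y,Z),Y,Z])
    return (R.inv()*T).as_rotvec(degrees=True).round(2), (R.inv().apply(np.array(target)-st["eef_pos"])/10).round(2)
E
python3 - <<'E'
from h import *
o=[]
for n in("scene","top"):
    s=snapshot(n)
    for th in LOC:
        r=place_of(s,th)
        if r: o.append((th,s,px(r[0]["point"],s)))
p,e=fit(o); print(p.round(3))
for (t,_,_),q in zip(o,e): print(t,q.round(1))
for t in LOC: print(t,world(p,LOC[t]).round(1))
w=world(p,LOC["pedal_pad"]); print(delta(state(),[w[0],w[1],330],np.degrees(p[2])))
E
```

```text
[5.87456e+02 3.35610e+01 2.30000e-01]
incubator [ 0.8 -0.8]
hinge [-0.5 -2.1]
handle [2.5 1.1]
pedal_pad [0.2 0.3]
incubator [-2.6  0.1]
hinge [ 2.5 -1.8]
handle [0.4 1.7]
pedal_pad [ 3.1 -0.6]
incubator [587.5  33.6   0. ]
hinge [680.   55.2  95. ]
handle [446.4   0.6  99.8]
pedal_pad [ 506.7 -170.2   50. ]
(array([  0.  ,   0.  , -77.11]), array([ 38.05, -17.45,   7.47]))
```

Call:
drive_tool(
  commands=[
    [[0,0,-77],[38,-17.5,7.4],0],
    [[0,0,-77],[38,-17.5,7.4],0],
    [[0,0,-77],[38,-17.5,7.4],0],
    [[0,0,-77],[38,-17.5,7.4],0],
    [[0,0,-77],[38,-17.5,7.4],0],
    [[0,0,-77],[38,-17.5,7.4],0],
    [[0,0,-77],[38,-17.5,7.4],0],
    [[0,0,-77],[38,-17.5,7.4],0],
    [[0,0,-77],[38,-17.5,7.4],0],
    [[0,0,-77],[38,-17.5,7.4],0],
    [[0,0,-77],[38,-17.5,7.4],0],
    [[0,0,-77],[38,-17.5,7.4],0],
    [[0,0,-77],[38,-17.5,7.4],0],
    [[0,0,-77],[38,-17.5,7.4],0],
  ],
)

```text
t: 3.1
eef_pos: [505.7, -170.7, 330.9]
tool_rot: [1.957, 2.457, 0.0]
ft_force: [0.2, 0.2, -0.4]
gripper_width: 0.4
grasp_force: 0.0
```

Run:
```python
from h import *
st=state(); print(st["t"],st["eef_pos"].round(1),st["tool_rot"].round(3),st["gripper_width"])
S={n:snapshot(n) for n in("wrist","scene","top")}; o=[]
for n,s in S.items():
    for th in LOC:
        r=place_of(s,th)
        for q in r[:1]: print(n,th,px(q["point"],s).round(1),round(q["confidence"],2)); o.append((th,s,px(q["point"],s)))
p,e=fit(o); print(p.round(3)); print([(t,q.round(1)) for (t,_,_),q in zip(o,e)])
for th in("handle","pedal_pad"):
    print(th,tri([(s,u) for t,s,u in o if t==th]).round(1),world(p,LOC[th]).round(1))
im=S["wrist"]["image"][:,:,::-1].copy()
for t in LOC: cv2.circle(im,tuple(int(v) for v in proj(S["wrist"],world(p,LOC[t]))),4,(0,0,255),1)
cv2.imwrite("pics/b.png",im)
```

```text
3.1 [ 505.7 -170.7  330.9] [1.957 2.457 0.   ] 0.38209952968196786
wrist incubator [457.8   1. ] 0.64
wrist pedal_pad [322.5 207.8] 0.71
scene incubator [340.5 231.5] 0.91
scene hinge [356.9 227.6] 0.98
scene handle [318.6 171.1] 0.88
scene pedal_pad [258.1 206.6] 0.89
top hinge [291.  163.7] 0.69
top handle [312.1 240.9] 0.8
top pedal_pad [445.7 182.1] 0.28
[5.84742e+02 3.37640e+01 2.38000e-01]
[('incubator', array([0.3, 0.4])), ('pedal_pad', array([-0.1,  1.2])), ('incubator', array([ 0.7, -1.7])), ('hinge', array([ 2.3, -2.9])), ('handle', array([-0.3,  0.2])), ('pedal_pad', array([2.4, 0.5])), ('hinge', array([ 0.4, -3.2])), ('handle', array([-0.2,  1.1])), ('pedal_pad', array([-75.7,  37.5]))]
handle [447.   -0.5 102.5] [ 4.439e+02 -4.000e-01  9.980e+01]
pedal_pad [ 558.9 -229.7  126.8] [ 505.6 -170.6   50. ]
```

View pics/b.png

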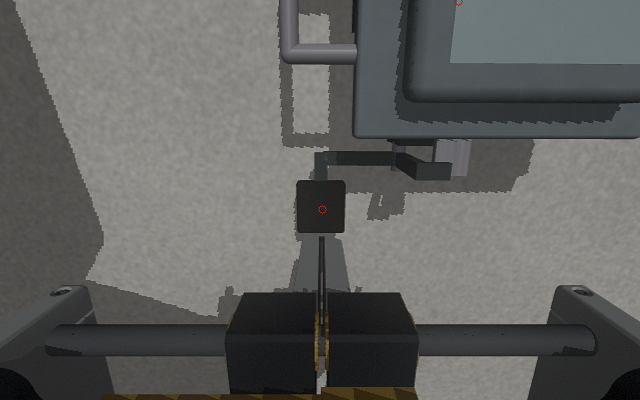

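The wrist view shows the pad centred at (321,206), straight ahead of the closed fingers, which matches the fit. I press now.

Call:
drive_tool(
  commands=[
    [[0,0,0],[0,0,4],0],
    [[0,0,0],[0,0,7],0],
    [[0,0,0],[0,0,8],0],
    [[0,0,0],[0,0,8.5],0],
    [[0,0,0],[0,0,9],0],
    [[0,0,0],[0,0,9.4],0],
    [[0,0,0],[0,0,9.7],0],
    [[0,0,0],[0,0,9.7],0],
  ],
)

```text
t: 4.65
eef_pos: [506.4, -170.0, 235.1]
tool_rot: [1.954, 2.459, 0.0]
ft_force: [-5.1, 1.6, 6.1]
gripper_width: 0.7
grasp_force: 3.6
```

Call:
drive_tool(
  commands=[
    [[0,0,0],[0,0,0.3],0],
    [[0,0,0],[0,0,0.5],0],
    [[0,0,0],[0,0,0.5],0],
  ],
)

```text
t: 4.95
eef_pos: [506.6, -170.1, 231.5]
tool_rot: [1.953, 2.458, 0.001]
ft_force: [-10.1, 3.3, 20.6]
gripper_width: 0.5
grasp_force: 10.8
```

Call:
drive_tool(
  commands=[
    [[0,0,0],[0,0,0.1],0],
    [[0,0,0],[0,0,0.1],0],
    [[0,0,0],[0,0,0.1],0],
  ],
)

```text
t: 5.25
eef_pos: [506.6, -170.1, 231.2]
tool_rot: [1.953, 2.458, 0.001]
ft_force: [-12.7, 5.5, 28.8]
gripper_width: 0.3
grasp_force: 15.1
```

Run:
```python
from h import *
S={n:snapshot(n) for n in("scene","top")}; o=[]
for n,s in S.items():
    r=place_of(s,"handle"); print(n,px(r[0]["point"],s).round(1),r[0]["confidence"]); o.append((s,px(r[0]["point"],s)))
print(tri(o).round(1), "expected at .12", world([584.7,33.8,.238],(95-240*np.cos(.12),0,95+240*np.sin(.12))).round(1))
cv2.imwrite("pics/c.png",cv2.resize(S["scene"]["image"][130:270,230:430,::-1],(800,560)))
```

```text
scene [320.8 165.9] 0.97
top [312.  241.2] 0.69
[447.3   2.6 119.3] expected at .12 [445.5   0.  123.7]
```

View pics/c.png

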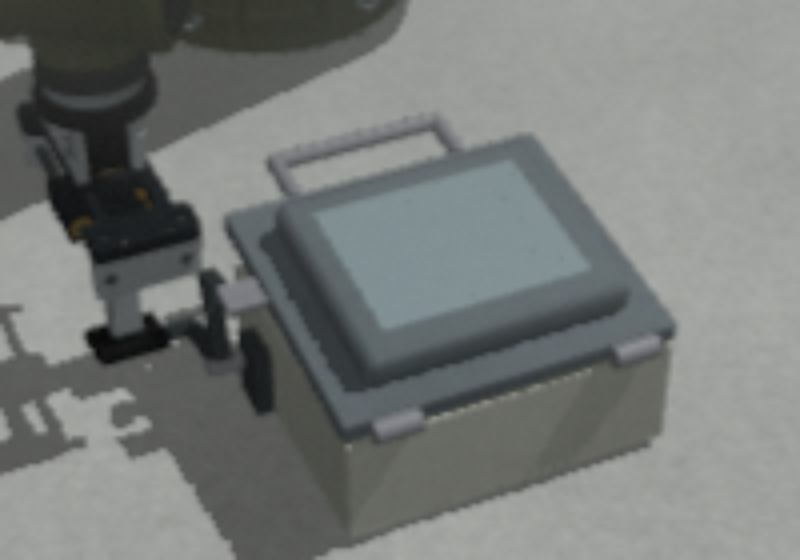

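The picture shows the lid ajar, with handle height measured at 119 mm against 124 expected at 0.12 rad. The pad is fully down under the fingers. I lift and go over the handle.

Run:
```python
from h import *
st=state(); print(delta(st,[445.5,0,375],np.degrees(.238)))
```

```text
(array([ 0.13,  0.1 , -0.57]), array([ 17.92,  -2.07, -14.42]))
```

Call:
drive_tool(
  commands=[
    [[0,0,0],[0,0,-4],0],
    [[0,0,0],[0,0,-8],0],
    [[0,0,0],[0,0,-12],2],
    [[0,0,0],[0,0,-14.4],4],
    [[0,0,-0.5],[5,-0.6,-14.4],4],
    [[0,0,-0.5],[9,-1,-14.4],4],
    [[0,0,-0.5],[13,-1.5,-14.4],4],
    [[0,0,-0.5],[18,-2.1,-14.4],4],
    [[0,0,-0.5],[18,-2.1,-14.4],4],
    [[0,0,-0.5],[18,-2.1,-14.4],4],
    [[0,0,-0.5],[18,-2.1,-14.4],4],
  ],
)

```text
t: 6.55
eef_pos: [445.3, 0.0, 372.4]
tool_rot: [1.943, 2.467, 0.001]
ft_force: [0.0, -0.1, -0.0]
gripper_width: 40.3
grasp_force: 0.0
```

Run:
```python
from h import *
st=state(); print(st["t"],st["eef_pos"].round(1),st["tool_rot"].round(3),st["gripper_width"])
S={n:snapshot(n) for n in("wrist","scene","top")}; o=[]
LOC["handle"]=(95-240*np.cos(.12),0,95+240*np.sin(.12))
for n,s in S.items():
    for th in LOC:
        r=place_of(s,th)
        for q in r[:1]: print(n,th,px(q["point"],s).round(1),round(q["confidence"],2)); (q["confidence"]>.4) and o.append((th,s,px(q["point"],s)))
p,e=fit(o); print(p.round(3)); print([(t,q.round(1)) for (t,_,_),q in zip(o,e)])
h=[(s,u) for t,s,u in o if t=="handle"]
if len(h)>1: print(tri(h).round(1))
print(world(p,LOC["handle"]).round(1), onz(S["wrist"],h[0][1],123).round(1))
im=S["wrist"]["image"][:,:,::-1].copy()
for t in LOC: cv2.circle(im,tuple(int(v) for v in proj(S["wrist"],world(p,LOC[t]))),4,(0,0,255),1)
g=np.r_[st["eef_pos"][:2],123]; cv2.circle(im,tuple(int(v) for v in proj(S["wrist"],g)),4,(0,255,0),1)
cv2.imwrite("pics/d.png",im)
```

```text
6.55 [445.3   0.  372.4] [1.943e+00 2.467e+00 1.000e-03] 40.269022525414144
wrist incubator [439.7 185.1] 0.96
wrist hinge [439.4 186.6] 0.34
wrist handle [322.7 218.9] 0.63
scene incubator [339.  230.4] 0.84
scene hinge [360.2 225.5] 0.69
scene handle [316.1 163.9] 0.67
scene pedal_pad [262.  204.2] 0.63
top incubator [302.8 193.9] 0.56
top hinge [291.2 164.2] 0.86
top handle [178.4 169.8] 0.36
top pedal_pad [369.1 219.6] 0.96
[5.84478e+02 3.46990e+01 2.33000e-01]
[('incubator', array([0.4, 0.2])), ('handle', array([-0.3,  0.1])), ('incubator', array([ 2.5, -0.7])), ('hinge', array([-0.8, -0.8])), ('handle', array([2.8, 0.3])), ('pedal_pad', array([-1.1,  2.5])), ('incubator', array([-1.8,  1.3])), ('hinge', array([ 0.1, -3.6])), ('pedal_pad', array([0.5, 0.4]))]
[444.1  -2.2 123.1]
[445.1   1.7 123.7] [445.3   1.6 123. ]
```

View pics/d.png

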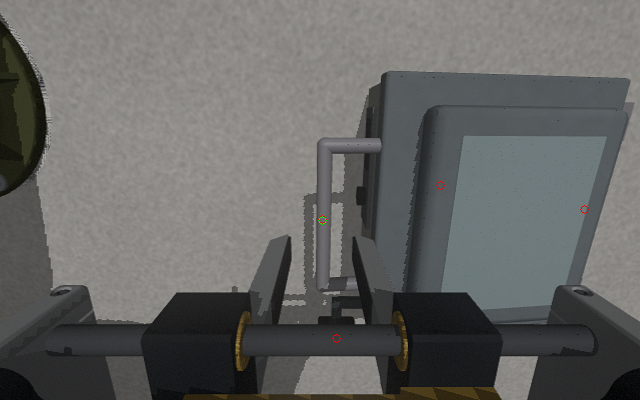

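The wrist view shows the bar handle upright at (322,220), centred between the fingers, with the lid's edge clear of the right finger. I descend and close gently.

Call:
drive_tool(
  commands=[
    [[0,0,0],[0,0,3],4],
    [[0,0,0],[0,0,5.5],4],
    [[0,0,0],[0,0,6.8],4],
    [[0,0,0],[0,0,6.8],4],
    [[0,0,0],[0,0,6.8],4],
    [[0,0,0],[0,0,6.8],0.8],
    [[0,0,0],[0,0,6.8],0.8],
    [[0,0,0],[0,0,6.8],0.8],
    [[0,0,0],[0,0,6.8],0.8],
    [[0,0,0],[0,0,6.8],0.8],
    [[0,0,0],[0,0,6.8],0.8],
  ],
  squeeze=15,
)

```text
t: 8.4
eef_pos: [446.0, 0.9, 304.6]
tool_rot: [1.941, 2.465, 0.007]
ft_force: [13.3, 4.1, -3.3]
gripper_width: 11.8
grasp_force: 15.0
```

Run:
```python
from h import *
st=state(); print(st["ft_force"].round(1),st["torque"].round(2),st["eef_pos"].round(1))
# lid angle path: bar relative to grasp in inc. frame; commanded rows rel. to here
R=Ro.from_rotvec(st["tool_rot"]); print(R.as_matrix().round(3))
y=.233; X=np.array([np.cos(y),np.sin(y),0])
a0=.12
for a in np.r_[np.arange(.2,1.2,.1),1.2,1.22,1.24,1.047]:
    d=X*240*(np.cos(a0)-np.cos(a))+np.array([0,0,240*(np.sin(a)-np.sin(a0))])
    print(round(a,3),(R.inv().apply(d)/10).round(2))
```

```text
[13.3  4.1 -3.3] [ 0.86 -2.42 -0.01] [446.    0.9 304.6]
[[-0.234  0.972  0.006]
 [ 0.972  0.234  0.001]
 [-0.001  0.006 -1.   ]]
0.2 [-0.    0.32 -1.89]
0.3 [-0.01  0.92 -4.21]
0.4 [-0.01  1.76 -6.46]
0.5 [-0.02  2.82 -8.62]
0.6 [ -0.02   4.08 -10.65]
0.7 [ -0.03   5.55 -12.56]
0.8 [ -0.04   7.19 -14.3 ]
0.9 [ -0.04   9.   -15.87]
1.0 [ -0.05  10.96 -17.26]
1.1 [ -0.06  13.05 -18.44]
1.2 [ -0.07  15.25 -19.41]
1.22 [ -0.07  15.7  -19.57]
1.24 [ -0.07  16.15 -19.73]
1.047 [ -0.05  11.93 -17.84]
```

Call:
drive_tool(
  commands=[
    [[0,0,0],[0,0.1,0],0.8],
    [[0,0,0],[0,0.24,-0.95],0.8],
    [[0,0,0],[0,0.41,-1.9],0.8],
    [[0,0,0],[0,0.68,-3.07],0.8],
    [[0,0,0],[0,1.0,-4.22],0.8],
    [[0,0,0],[0,1.38,-5.36],0.8],
    [[0,0,0],[0,1.82,-6.47],0.8],
    [[0,0,0],[0,2.32,-7.57],0.8],
    [[0,0,0],[0,2.86,-8.63],0.8],
    [[0,0,0],[0,3.47,-9.67],0.8],
    [[0,0,0],[0,4.12,-10.68],0.8],
    [[0,0,0],[0,4.12,-10.68],0.8],
  ],
)

```text
t: 9.6
eef_pos: [486.4, 10.4, 411.1]
tool_rot: [1.941, 2.464, 0.006]
ft_force: [20.5, -0.3, -16.3]
gripper_width: 11.5
grasp_force: 15.0
```

```bash
cat >> h.py <<'E'
def lid():
    st=state(); R=Ro.from_rotvec(st["tool_rot"]); g=st["eef_pos"]+R.apply([0,0,grasp_offset])
    p=[584.5,34.7,.233]; v=g-world(p,(95,0,95)); X=np.array([np.cos(p[2]),np.sin(p[2]),0])
    print("t",st["t"],"grasp",g.round(1),"r",np.hypot(v@X,v[2]).round(1),"angle",np.arctan2(v[2],-v@X).round(3),st["ft_force"].round(1),st["grasp_force"],R.as_matrix()[:,2].round(4))
E
python3 -c "
from h import *
lid()"
```

```text
t 9.6 grasp [487.5  10.4 230.7] r 237.6 angle 0.608 [ 20.5  -0.3 -16.3] 15.026937201619148 [ 6.1e-03  2.0e-04 -1.0e+00]
```

Call:
drive_tool(
  commands=[
    [[0,0,0],[0,0.1,0.1],0.8],
    [[0,0,0],[0,0.1,0.1],0.8],
    [[0,0,0],[0,0.1,0.1],0.8],
  ],
)

```text
t: 9.9
eef_pos: [486.2, 10.3, 409.3]
tool_rot: [1.943, 2.467, 0.0]
ft_force: [8.2, -3.8, -6.1]
gripper_width: 11.2
grasp_force: 15.0
```

```bash
python3 -c "
from h import *
lid()"
```

```text
t 9.9 grasp [486.4  10.2 228.9] r 237.4 angle 0.599 [ 8.2 -3.8 -6.1] 15.024662464857101 [ 1.2e-03 -6.0e-04 -1.0e+00]
```

Call:
drive_tool(
  commands=[
    [[0,0,0],[0,0.73,-0.86],0.8],
    [[0,0,0],[0,1.48,-1.8],0.8],
    [[0,0,0],[0,2.28,-2.7],0.8],
    [[0,0,0],[0,3.12,-3.56],0.8],
    [[0,0,0],[0,4.0,-4.37],0.8],
    [[0,0,0],[0,4.92,-5.14],0.8],
    [[0,0,0],[0,5.88,-5.86],0.8],
    [[0,0,0],[0,6.87,-6.54],0.8],
    [[0,0,0],[0,7.9,-7.16],0.8],
    [[0,0,0],[0,7.9,-7.16],0.8],
    [[0,0,0],[0,7.9,-7.16],0.8],
  ],
)

```text
t: 11.0
eef_pos: [562.5, 28.7, 481.7]
tool_rot: [1.944, 2.467, -0.001]
ft_force: [-2.3, -4.1, 6.6]
gripper_width: 11.6
grasp_force: 15.0
```

Run:
```python
from h import *
lid()
S={n:snapshot(n) for n in("scene","top","wrist")}; o=[]
for n,s in S.items():
    r=place_of(s,"handle")
    if r: print(n,px(r[0]["point"],s).round(1),r[0]["confidence"]); r[0]["confidence"]>.5 and o.append((s,px(r[0]["point"],s)))
if len(o)>1: print(tri(o).round(1))
im=np.vstack([cv2.resize(S["scene"]["image"][80:280,200:470],(540,400))[:300],cv2.resize(S["wrist"]["image"],(540,300))])[:,:,::-1]
cv2.imwrite("pics/e.png",im)
```

```text
t 11.0 grasp [562.6  28.5 301.3] r 237.5 angle 1.052 [-2.3 -4.1  6.6] 15.006444454193115 [ 5.e-04 -1.e-03 -1.e+00]
scene [337.9 124.4] 0.86
wrist [319.5 259.8] 0.73
[559.2  29.4 305.8]
```

View pics/e.png

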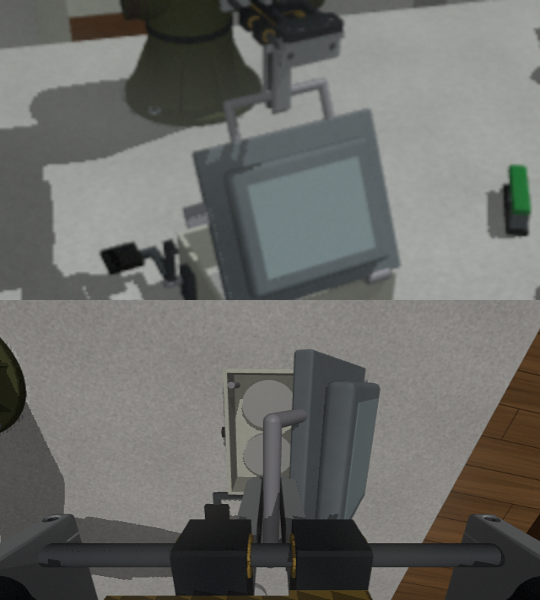

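The picture shows the fingers on the bar and the lid near 60°, with the dishes visible inside. I go a little past balance, to about 1.25 rad.

Call:
drive_tool(
  commands=[
    [[0,0,0],[0,0.51,-0.32],0.8],
    [[0,0,0],[0,1.04,-0.6],0.8],
    [[0,0,0],[0,1.57,-0.87],0.8],
    [[0,0,0],[0,2.12,-1.12],0.8],
    [[0,0,0],[0,2.67,-1.36],0.8],
    [[0,0,0],[0,3.23,-1.58],0.8],
    [[0,0,0],[0,3.8,-1.79],0.8],
    [[0,0,0],[0,4.37,-1.99],0.8],
    [[0,0,0],[0,4.37,-1.99],0.8],
    [[0,0,0],[0,4.37,-1.99],0.8],
    [[0,0,0],[0,4.37,-1.99],0.8],
  ],
)

```text
t: 12.4
eef_pos: [605.4, 39.1, 501.0]
tool_rot: [1.944, 2.468, -0.0]
ft_force: [1.0, -5.0, 1.6]
gripper_width: 11.3
grasp_force: 15.0
```

```bash
python3 -c "
from h import *
lid()"
```

```text
t 12.4 grasp [605.4  39.  320.6] r 237.3 angle 1.255 [ 1.  -5.   1.6] 15.022573471069336 [ 2.e-04 -4.e-04 -1.e+00]
```

Call:
drive_tool(
  commands=[
    [[0,0,0],[0,-0.57,0.2],0.8],
    [[0,0,0],[0,-1.14,0.41],0.8],
    [[0,0,0],[0,-1.7,0.63],0.8],
    [[0,0,0],[0,-2.25,0.87],0.8],
    [[0,0,0],[0,-2.8,1.12],0.8],
    [[0,0,0],[0,-3.33,1.39],0.8],
    [[0,0,0],[0,-3.86,1.67],0.8],
    [[0,0,0],[0,-4.2,1.87],0.8],
    [[0,0,0],[0,-4.4,1.98],0.8],
    [[0,0,0],[0,-4.4,1.98],0.8],
    [[0,0,0],[0,-4.4,1.98],0.8],
    [[0,0,0],[0,-4.4,1.98],0.8],
    [[0,0,0],[0,-4.4,1.98],0.8],
    [[0,0,0],[0,-4.4,1.98],0.8],
  ],
)

```text
t: 13.8
eef_pos: [562.6, 29.3, 481.2]
tool_rot: [-1.943, -2.468, -0.001]
ft_force: [-0.3, 4.9, 1.1]
gripper_width: 11.7
grasp_force: 15.0
```

Run:
```python
from h import *
lid(); print(abs(state()["qd"]).max())
S={n:snapshot(n) for n in("scene","top")}
cv2.imwrite("pics/f.png",np.vstack([cv2.resize(S[n]["image"],(480,300),interpolation=cv2.INTER_AREA) for n in S])[:,:,::-1])
```

```text
t 13.8 grasp [562.6  29.4 300.8] r 237.0 angle 1.052 [-0.3  4.9  1.1] 14.996920377016068 [-2.e-04  6.e-04 -1.e+00]
0.0022890353630333924
```

View pics/f.png

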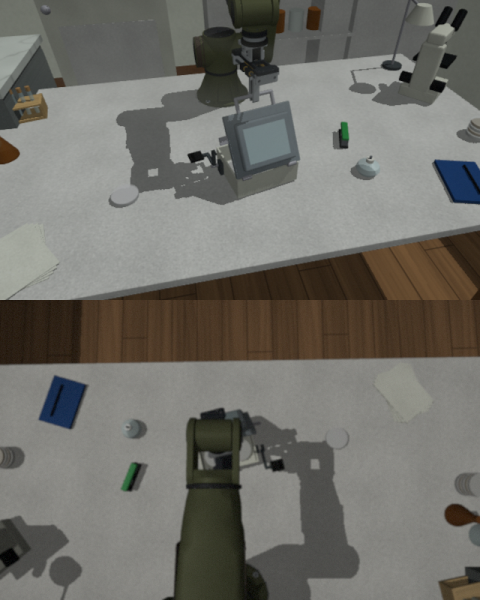

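The lid is held still at about 60° (1.05 rad), the pedal is back up, and the lamp, stapler and dish are where they were. I hand in now.

```bash
python3 -c "
from workcell import *
print(close_job())"
```

```text
the job is handed in; nothing more can be done
None
```

I pressed the pedal fully down, raised the lid to about 1.25 rad (just past balance), eased it back, and handed in at 13.8 s with the gripper holding it still at about 1.05 rad (60°) and the lamp, dish and stapler not touched.

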